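# Change the catch dish of the seed counter

### The arm

A 6-joint arm with a two-finger parallel gripper is mounted at the origin on a cart in front of the work surface, level with it; the furniture and walls round the work are solid. World frame = base frame: x ahead of the robot, y to its left, z up, the work surface at z = 0. Lengths are in mm, angles in rad, forces in N, time in s.
With the tool pointing down it reaches from about 350 to 725 mm from the base axis. Payload 4.3 kg.
Tool frame: the origin (TCP) lies on the centre line of the jaws, within the pads' length; the fingertips stand 22 mm ahead of it and the grasp point (between the pads) lies 3 mm ahead of it; z points along the fingers, y is the line along which they close (so a half turn about z gives the same grasp; the last joint's range is limited). The gripper opens to 85 mm and grips with 20 to 120 N. Pads are 22 mm wide; open, the fingers measure 114 mm over their backs; the gripper's body (76 mm by 85 mm) begins 54 mm behind the grasp point. The pads swing forward as they close: fully open they stand 13 mm farther back than shut.
Start: joints at [1.103, 0.377, 0.081, 1.274, 0, 1.46], TCP at [201.381, 538.619, 253.329] pointing down, gripper open.
Joint ranges: [-2.72, 2.72], [-0.84, 1.66], [-1.02, 1.22], [-1.77, 2.12], [-1.37, 1.28], [-3.14, 3.14]. Speed limits (rad/s): [2.57, 2.57, 3.14, 3.14, 3.14, 3.14].

### API

Orientations are given as a 3x3 rotation matrix whose columns are the frame's x, y, z axes.
In Python, from cell import read_state, grab_frame, ticket gives the robot as it stands.
- The arm moves only by the tool play_rows, never from a script. Its argument "series" is a list of rows, each an object of numbers: "x", "y", "z": the shift along the tool's x, y, z in m; "yaw": the turn about the tool's z in rad; "jaw": the opening, from -1 (shut) to 1 (fully open). A call has exactly 5 rows; each row shifts and turns the commanded pose from where the row before left it, along the tool's axes as they then stand; what a row does not reach is not made up. A row lasts 1/12 s, in which the tool goes at most 41.7 mm and 7.16 degrees, less where a joint would pass 70% of its speed; a pose out of reach is approached as far as the arm can. A call with a gripper value outside its range is refused whole. The fingers move at their own pace and stop on an object; the grip force is fixed at half the most. Time passes only in rows, so rows that do not move let the fingers close, or fill a call up. It gives the time, the measured TCP pose, the force, the opening and the grip force at its end, in the units of the state.
- read_state(): the state, without advancing time (a new reading comes with each control period).
- grab_frame(name): name is "side" or "top"; returns a dict with "img" (384x512x3 uint8, red, green, blue), "fx", "fy", "cx", "cy" (pixels), "R" (3x3) and "t" (3): a world point X has camera coordinates R X + t. Camera axes: x right, y down, z forward; pixel columns grow to the right and rows downward; lengths in mm; the calibration is good to about 2 mm. A picture is of the moment at which its call begins. There is no depth.
- ticket.job_done(): hands the job in; it is judged then, once.
The state is a dict: "t": time; "qpos": joint angles; "qvel": joint speeds; "tau": joint torques, N m; "tool_pos": TCP position; "tool_rot": TCP orientation; "ft_force": force on the tool from outside, world axes, zero at the start; "moment": the same for the moment, N m; "grip_width": opening from 0.0 (shut) to 1.0 (fully open); "gripper_force": force on a finger pad.
Only numpy, scipy, OpenCV 4.12 (cv2) and the standard library are available. Lean on these libraries where they do the work, as an engineer would, in place of code of your own. Each camera call takes 0.05 s, during which the arm holds its last target. There are 200 camera calls.

### The job

A count has finished: lift the glass dish of counted seed out of the open catch drawer of the seed counter's receiver, keep it level, and set it down in the middle of the pan of the small balance for weighing. Then stand the empty glass dish flat in the drawer and push the drawer fully home, ready for the next count. Set both dishes down and slide the drawer gently, without dropping or slamming, and leave the other things on the desk where they are.

Things in the scene. Friction and masses are not known exactly. Their poses are not given: they have to be found in the camera images.
- seed_dish: Round clear glass petri dish with dark counted seed in it, 60 mm in diameter, 13 mm high, 22 g; it starts in the open catch drawer. Origin: centre of its underside, z up. Grip it across its diameter (it cannot be pinched by the wall alone).
- empty_dish: The same glass petri dish without seed, 60 mm in diameter, 13 mm high, standing on the desk. Origin: centre of its underside, z up.
- balance: Compact white laboratory balance, fixed, 150 mm (its x, depth) by 120 mm (its y, width); display and keys on its front (-x) edge, highest part there 37 mm; round steel pan behind them. Origin: centre of its underside.
- balance_pan (a point): Centre of the top of the balance's round steel pan: flat, 100 mm in diameter, no rim, 42.5 mm above the desk. Axes as the balance.
- counter_receiver: Receiver of the seed counter, fixed: grey housing with the catch drawer, against the right (-y) side of the counter (which is up to 136 mm high). 242 mm deep (its x, from -114 at the front to +128), 141 mm wide (its y); top slopes from 46 mm at the front to 88 mm at the back. The drawer slides out of its front towards -x. Origin: centre of its underside.
- counter_receiver_catch (a joint): Catch drawer slide: 0 = fully home, grows as it is pulled out towards the receiver's -x, 0.09 m = fully out (it starts nearly so). Runs freely (below 1 N).
- catch_floor (a point): Centre of the drawer's inner floor, moves with the drawer; axes as the receiver (-x = out). Floor 13 mm above the desk; inside 126 (x) by 127 mm (y); walls 2 mm, tops at 32 mm; front plate 134 mm wide, 3 mm thick, from 11 to 37 mm above the desk, outer face 66 mm in -x from here. Fully out, only the front 87 mm is uncovered; the rest is under the housing, whose front lip is 38 mm above the desk.
- catch_handle (a point): Middle of the front edge of the drawer's small bow handle: level, 44 mm wide (y), 4 mm thick (24 to 28 mm above the desk), standing 14 mm out from the front plate; moves with the drawer. Push here, or on the front plate, towards the receiver's +x to close.
- jar: Bystander: round glass sample jar with white cap, 48 mm in diameter, 67 mm high. Origin: centre of its underside.
- weight_a: Bystander: brass calibration weight with a knob, 19 mm in diameter, 30 mm high. Origin: centre of its underside.
- weight_b: Bystander: smaller brass calibration weight, 15 mm in diameter, 24 mm high. Origin: centre of its underside.
- pen: Bystander: marker pen lying on the desk, 135 mm long (its y), 17 mm thick. Origin: centre of its underside.
- loupe_b: Bystander: folding loupe lying on the desk, 92 mm (its y) by 41 mm, 14 mm high. Origin: centre of its underside.

How it is judged:
By the outcome, as a careful person would: the job done as asked, in the order asked, and still so for the second after the job is handed in, with the robot touching nothing.
It also fails if it takes over 62 s, if anything falls off the work surface, if the arm or the gripper's body presses on something with over 40 N, if the wrist force passes 120 N, or if a joint passes its speed limit or range.

## Working session

There is one attempt and no reset: what is moved stays moved. The work goes in short steps, Python scripts to look and compute and a tool call to move; the robot and the scene stay as the last step left them, time stands still between calls to the robot, and variables do not carry over. Pictures are saved under pics/ and viewed, at most 10 in all, crops included, and the job is handed in when it is done.

Besides the shell and the picture viewer there is one more tool, called by a JSON object that holds its "fn" and its "kwargs". play_rows: Moves the arm, as the interface text tells. Its arguments: {"type":"object","properties":{"series":{"type":"array"}},"required":["series"]}

```bash
mkdir -p pics; python3 - <<'E'
from cell import *
import cv2,numpy as np
s=read_state();print({k:np.round(v,3).tolist() for k,v in s.items()})
for n in("top","side"):
    f=grab_frame(n);cv2.imwrite(f"pics/{n}0.png",cv2.resize(f["img"][:,:,::-1],(800,600),interpolation=cv2.INTER_CUBIC))
    print(n,[f[k] for k in("fx","fy","cx","cy")],f["R"],f["t"],-np.array(f["R"]).T@f["t"])
E
```

```text
{'t': 0.0, 'qpos': [1.103, 0.378, 0.08, 1.274, 0.0, 1.46], 'qvel': [-0.002, 0.003, -0.002, 0.001, 0.0, -0.0], 'tau': [-0.0, -46.36, 26.988, 0.021, -0.0, -0.0], 'tool_pos': [201.099, 538.04, 252.337], 'tool_rot': [[-0.937, 0.35, -0.001], [0.35, 0.937, -0.002], [0.0, -0.002, -1.0]], 'ft_force': [0.366, -0.451, 0.433], 'moment': [0.028, -0.033, -0.014], 'gripper_force': 0.0, 'grip_width': 1.0}
top [440.8052484157404, 440.8052484157404, 258.73868542339574, 189.8602708960282] [[ 7.30754709e-04 -9.99999126e-01  1.10138052e-03]
 [-9.80306430e-01 -9.33865206e-04 -1.97480205e-01]
 [ 1.97481061e-01 -9.35380814e-04 -9.80306256e-01]] [ -29.09618519  565.78287586 1380.50527026] [ 282.03820831  -27.27649669 1465.08091709]
side [437.76697246465875, 437.76697246465875, 258.62723008469663, 193.50027047312523] [[-0.96168526  0.27323432 -0.02246021]
 [ 0.19469415  0.6229747  -0.75762571]
 [-0.1930172  -0.73297035 -0.65230271]] [ 586.4698434   -38.44123548 1610.79194573] [ 882.39424424 1044.36696263 1034.77212146]
```

View pics/top0.png

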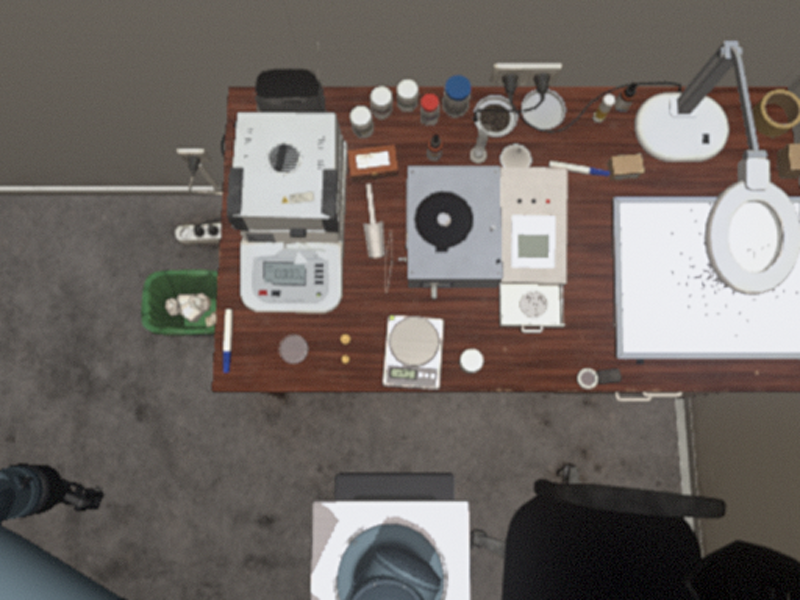

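View pics/side0.png

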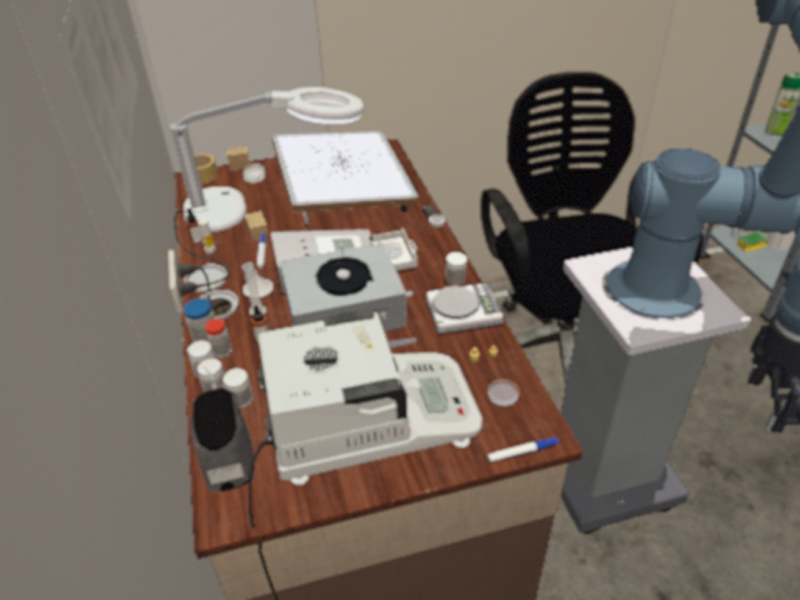

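The top view shows the base at the bottom, about (390,570). The empty dish is at (293,348), the balance pan at (414,342), the jar at (472,360), and the seed dish in the drawer at (533,304). The weights are near (345,348), the pen is at (228,340), and the handle is near (532,328). I'll enlarge both views.

```bash
python3 - <<'E'
from cell import *
import cv2,numpy as np
f=grab_frame("top")["img"][:,:,::-1]
cv2.imwrite("pics/topc.png",cv2.resize(f[175:255,165:365],(800,320),interpolation=cv2.INTER_CUBIC))
a=cv2.resize(f[175:220,310:370],(600,450),interpolation=cv2.INTER_CUBIC)
cv2.imwrite("pics/topd.png",a)
f=grab_frame("side")["img"][:,:,::-1]
cv2.imwrite("pics/sidec.png",cv2.resize(f[140:270,220:340],(554,600),interpolation=cv2.INTER_CUBIC))
E
```

```text
(no output)
```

View pics/topc.png

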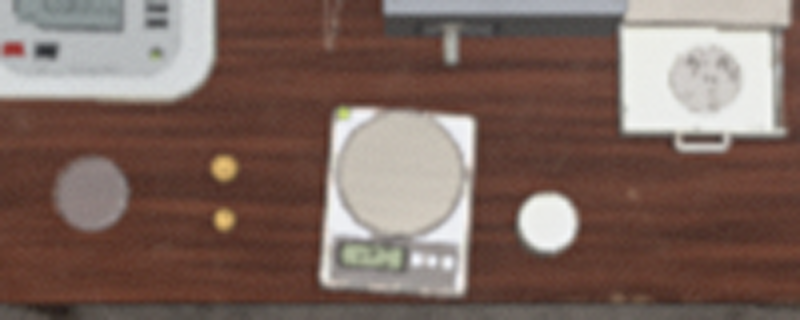

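View pics/topd.png

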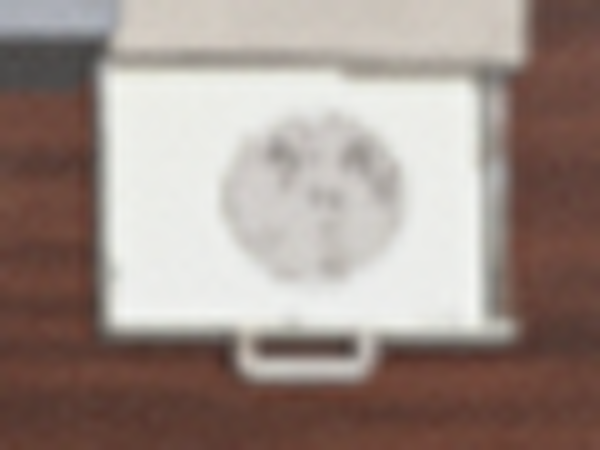

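View pics/sidec.png

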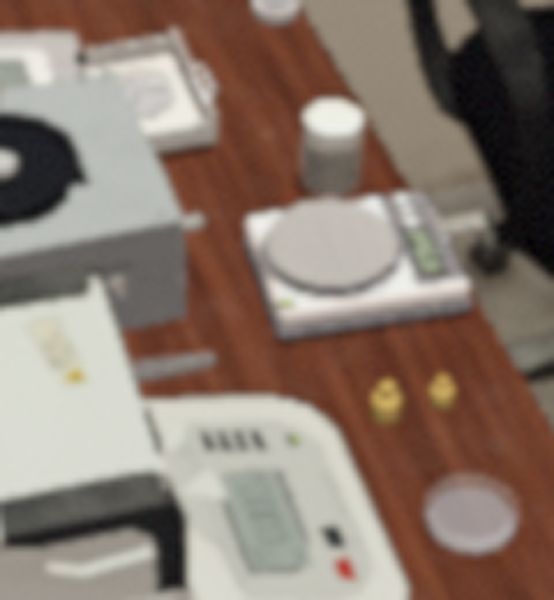

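Enlarged, the top crop puts the empty dish at (91.5,193), the pan at (401,174), the jar cap at (547,222), and the weights at (224,167) and (224,219). The 10x drawer crop shows the seed dish at (313,197), the handle front at (305,380), and the front plate edge from (105,330) to (515,325). The side crop gives the pan at (333,245), the empty dish at (472,515) and the seed dish at (150,97) as a cross-check.

```bash
cat > h.py <<'E'
from cell import *
import numpy as np
def px(u,v,x0,y0,s,sy=None):return (x0+(u+.5)/s-.5,y0+(v+.5)/(sy or s)-.5)
def ray(f,p,z):
    R=np.array(f["R"]);c=-R.T@np.array(f["t"])
    d=R.T@np.array([(p[0]-f["cx"])/f["fx"],(p[1]-f["cy"])/f["fy"],1])
    return np.round(c+d*(z-c[2])/d[2],1)
E
python3 - <<'E'
from h import *
T=grab_frame("top");S=grab_frame("side")
c=lambda u,v:px(u,v,165,175,4); d=lambda u,v:px(u,v,310,175,10); s=lambda u,v:px(u,v,220,140,4.617)
for n,p,z in[("empty",c(91.5,193),7),("pan",c(401,174),42.5),("jarcap",c(547,222),67),("wa",c(224,167),28),("wb",c(224,219),22),
 ("balTL",c(335,107),30),("balTR",c(475,117),30),("balBL",c(320,289),30),("balBR",c(464,297),30),
 ("seed",d(313,197),20),("handle",d(305,380),28),("hL",d(237,380),28),("hR",d(375,378),28),("fpL",d(103,335),37),("fpR",d(516,333),37),("houseL",d(108,62),38),("houseR",d(525,66),40)]:
    print(n,ray(T,p,z))
for n,p,z in[("empty",s(472,515),7),("pan",s(333,245),42.5),("seed",s(150,97),20),("jar",s(333,117),67)]:print("S",n,ray(S,p,z))
E
```

```text
empty [463.6 208.    7. ]
pan [474.9 -48.6  42.5]
jarcap [ 433.3 -164.2   67. ]
wa [482.6  96.5  28. ]
wb [440.4  96.3  22. ]
balTL [532.3   5.6  30. ]
balTR [ 524. -110.   30.]
balBL [382.9  16.9  30. ]
balBR [376.5 -99.6  30. ]
seed [ 558.5 -302.8   20. ]
handle [ 495.6 -296.4   28. ]
hL [ 495.6 -274.    28. ]
hR [ 496.3 -319.5   28. ]
fpL [ 509.1 -229.    37. ]
fpR [ 509.9 -364.5   37. ]
houseL [ 600.5 -233.    38. ]
houseR [ 598.9 -370.8   40. ]
S empty [465.7 212.3   7. ]
S pan [477.8 -40.5  42.5]
S seed [ 552.8 -292.3   20. ]
S jar [ 436.7 -160.9   67. ]
```

{"fn": "play_rows", "kwargs": {"series": [{"x": 0, "y": 0, "z": 0, "yaw": -0.12, "jaw": 1}, {"x": 0, "y": 0, "z": 0, "yaw": -0.12, "jaw": 1}, {"x": 0, "y": 0, "z": 0, "yaw": -0.118, "jaw": 1}, {"x": -0.0145, "y": -0.034, "z": 0, "yaw": 0, "jaw": 1}, {"x": -0.0145, "y": -0.034, "z": 0, "yaw": 0, "jaw": 1}]}}

```text
t: 0.72
tool_pos: [230.3, 470.9, 252.7]
tool_rot: [[-1.0, -0.004, 0.0], [-0.004, 1.0, 0.0], [-0.0, 0.0, -1.0]]
ft_force: [0.7, 0.1, 0.3]
grip_width: 1.003
gripper_force: 0.0
```

{"fn": "play_rows", "kwargs": {"series": [{"x": -0.0145, "y": -0.034, "z": 0, "yaw": 0, "jaw": 1}, {"x": -0.0145, "y": -0.034, "z": 0, "yaw": 0, "jaw": 1}, {"x": -0.0145, "y": -0.034, "z": 0, "yaw": 0, "jaw": 1}, {"x": -0.0145, "y": -0.034, "z": 0, "yaw": 0, "jaw": 1}, {"x": -0.0145, "y": -0.034, "z": 0, "yaw": 0, "jaw": 1}]}}

```text
t: 1.13
tool_pos: [303.2, 299.0, 253.4]
tool_rot: [[-1.0, -0.001, 0.001], [-0.001, 1.0, 0.0], [-0.001, 0.0, -1.0]]
ft_force: [1.0, -0.5, 0.5]
grip_width: 0.999
gripper_force: 0.0
```

{"fn": "play_rows", "kwargs": {"series": [{"x": -0.0145, "y": -0.034, "z": 0, "yaw": 0, "jaw": 0.7}, {"x": -0.0145, "y": -0.034, "z": 0, "yaw": 0, "jaw": 0.7}, {"x": -0.0145, "y": -0.034, "z": 0, "yaw": 0, "jaw": 0.7}, {"x": -0.0145, "y": -0.034, "z": 0, "yaw": 0, "jaw": 0.7}, {"x": -0.0145, "y": -0.034, "z": 0, "yaw": 0, "jaw": 0.7}]}}

```text
t: 1.55
tool_pos: [375.7, 129.0, 253.6]
tool_rot: [[-1.0, -0.0, 0.001], [-0.0, 1.0, 0.0], [-0.001, 0.0, -1.0]]
ft_force: [0.4, 0.3, -0.2]
grip_width: 0.847
gripper_force: 0.0
```

{"fn": "play_rows", "kwargs": {"series": [{"x": -0.0145, "y": -0.034, "z": 0, "yaw": 0, "jaw": 0.7}, {"x": -0.0145, "y": -0.034, "z": 0, "yaw": 0, "jaw": 0.7}, {"x": -0.0145, "y": -0.034, "z": 0, "yaw": 0, "jaw": 0.7}, {"x": -0.0145, "y": -0.034, "z": 0, "yaw": 0, "jaw": 0.7}, {"x": -0.0145, "y": -0.034, "z": 0, "yaw": 0, "jaw": 0.7}]}}

```text
t: 1.97
tool_pos: [448.3, -41.2, 253.5]
tool_rot: [[-1.0, 0.0, 0.001], [0.0, 1.0, 0.0], [-0.001, 0.0, -1.0]]
ft_force: [0.8, 0.7, 1.1]
grip_width: 0.847
gripper_force: 0.0
```

{"fn": "play_rows", "kwargs": {"series": [{"x": -0.0137, "y": -0.0326, "z": 0, "yaw": 0, "jaw": 0.7}, {"x": -0.0137, "y": -0.0326, "z": 0, "yaw": 0, "jaw": 0.7}, {"x": -0.0137, "y": -0.0326, "z": 0, "yaw": 0, "jaw": 0.7}, {"x": -0.0137, "y": -0.0326, "z": 0, "yaw": 0, "jaw": 0.7}, {"x": -0.0137, "y": -0.0326, "z": 0, "yaw": 0, "jaw": 0.7}]}}

```text
t: 2.38
tool_pos: [516.9, -204.1, 253.3]
tool_rot: [[-1.0, 0.0, 0.0], [0.0, 1.0, 0.0], [-0.0, 0.0, -1.0]]
ft_force: [0.6, 0.7, 0.1]
grip_width: 0.848
gripper_force: 0.0
```

{"fn": "play_rows", "kwargs": {"series": [{"x": -0.0137, "y": -0.0326, "z": 0, "yaw": 0, "jaw": 0.7}, {"x": -0.0137, "y": -0.0326, "z": 0, "yaw": 0, "jaw": 0.7}, {"x": -0.0137, "y": -0.0326, "z": 0, "yaw": 0, "jaw": 0.7}, {"x": 0, "y": 0, "z": 0.03, "yaw": 0, "jaw": 0.7}, {"x": 0, "y": 0, "z": 0.03, "yaw": 0, "jaw": 0.7}]}}

```text
t: 2.8
tool_pos: [560.5, -304.2, 194.6]
tool_rot: [[-1.0, 0.002, 0.006], [0.002, 1.0, -0.004], [-0.007, -0.004, -1.0]]
ft_force: [-0.0, 1.1, -0.4]
grip_width: 0.851
gripper_force: 0.0
```

{"fn": "play_rows", "kwargs": {"series": [{"x": 0, "y": 0, "z": 0.03, "yaw": 0, "jaw": 0.7}, {"x": 0, "y": 0, "z": 0.03, "yaw": 0, "jaw": 0.7}, {"x": 0, "y": 0, "z": 0.03, "yaw": 0, "jaw": 0.7}, {"x": 0, "y": 0, "z": 0.02, "yaw": 0, "jaw": 0.7}, {"x": 0, "y": 0, "z": 0, "yaw": 0, "jaw": 0.7}]}}

```text
t: 3.22
tool_pos: [554.2, -297.8, 77.8]
tool_rot: [[-1.0, -0.0, -0.008], [-0.0, 1.0, 0.006], [0.008, 0.006, -1.0]]
ft_force: [-1.4, 0.5, -0.6]
grip_width: 0.853
gripper_force: 0.0
```

```bash
python3 - <<'E'
from h import *
import cv2
s=read_state();print(np.round(s["tool_pos"],1),s["grip_width"],s["qpos"].round(2) if hasattr(s["qpos"],"round") else s["qpos"])
T=grab_frame("top")["img"][:,:,::-1];f=grab_frame("side");S=f["img"][:,:,::-1]
a=cv2.resize(T[170:220,310:370],(480,400),interpolation=cv2.INTER_CUBIC)
b=cv2.resize(S[135:185,215:275],(720,600),interpolation=cv2.INTER_CUBIC)
cv2.imwrite("pics/a1.png",a);cv2.imwrite("pics/b1.png",b)
E
```

```text
[ 554.2 -297.8   77.8] 0.853261180651101 [-0.59  0.59 -0.04  0.95  0.   -0.59]
```

View pics/b1.png

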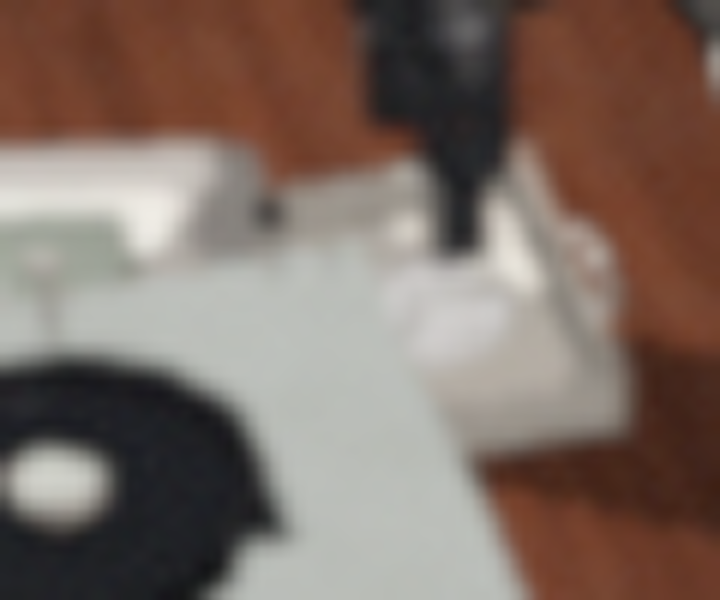

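The side view shows the near (+y) fingertip bottom at (462,250) in the 12x crop, above the dish, whose centre is near (450,310). The far finger is hidden. I'll check the calibration against that tip, then look at the top crop.

{"fn": "play_rows", "kwargs": {"series": [{"x": 0, "y": 0, "z": 0, "yaw": 0, "jaw": 0.7}, {"x": 0, "y": 0, "z": 0, "yaw": 0, "jaw": 0.7}, {"x": 0, "y": 0, "z": 0, "yaw": 0, "jaw": 0.7}, {"x": 0, "y": 0, "z": 0, "yaw": 0, "jaw": 0.7}, {"x": 0, "y": 0, "z": 0, "yaw": 0, "jaw": 0.7}]}}

```text
t: 3.73
tool_pos: [558.2, -300.5, 84.3]
tool_rot: [[-1.0, -0.0, 0.001], [-0.0, 1.0, -0.001], [-0.001, -0.001, -1.0]]
ft_force: [0.0, 0.0, -0.4]
grip_width: 0.85
gripper_force: 0.0
```

```bash
python3 - <<'E'
from h import *
S=grab_frame("side");s=read_state();print(np.round(s["tool_pos"],1))
R=np.array(S["R"])
for x,y,z in[(554.2,-255,56),(554.2,-255,62),(554.2,-255,66),(558,-303,20),(558,-303,26)]:
    q=R@[x,y,z]+S["t"];u=S["fx"]*q[0]/q[2]+S["cx"];v=S["fy"]*q[1]/q[2]+S["cy"]
    print((x,y,z),((u-215+.5)*12-.5).round(),((v-135+.5)*12-.5).round())
p=lambda u,v:px(u,v,215,135,12)
for q,z in[((450,310),20),((532,150),32),((635,370),37),((600,250),26)]:print(q,ray(S,p(*q),z))
E
```

```text
[ 558.  -300.3   84. ]
(554.2, -255, 56) 474.0 289.0
(554.2, -255, 62) 473.0 273.0
(554.2, -255, 66) 473.0 263.0
(558, -303, 20) 427.0 297.0
(558, -303, 26) 426.0 282.0
(450, 310) [ 552.5 -293.9   20. ]
(532, 150) [ 506.8 -356.5   32. ]
(635, 370) [ 510.9 -223.3   37. ]
(600, 250) [ 499. -303.   26.]
```

View pics/a1.png

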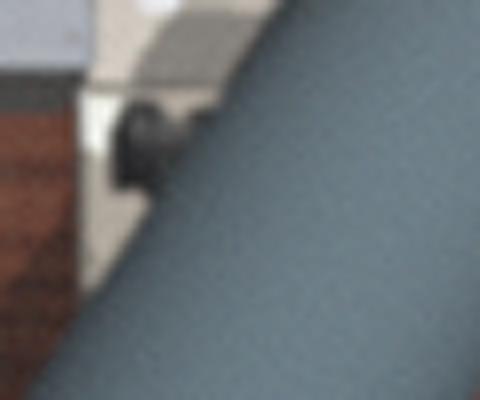

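The top crop shows the +y finger/knuckle at (140,145) inside the drawer, with the arm hiding the rest. The dish's left part is hidden by the counter in the side view, so I trust the top measurement. I'll descend gently.

{"fn": "play_rows", "kwargs": {"series": [{"x": 0, "y": -0.001, "z": 0.008, "yaw": 0, "jaw": 0.7}, {"x": 0, "y": 0, "z": 0.008, "yaw": 0, "jaw": 0.7}, {"x": 0, "y": 0, "z": 0.008, "yaw": 0, "jaw": 0.7}, {"x": 0, "y": 0, "z": 0.006, "yaw": 0, "jaw": 0.7}, {"x": 0, "y": 0, "z": 0.006, "yaw": 0, "jaw": 0.7}]}}

```text
t: 4.2
tool_pos: [557.0, -300.7, 45.7]
tool_rot: [[-1.0, -0.0, -0.001], [-0.0, 1.0, 0.001], [0.001, 0.001, -1.0]]
ft_force: [-0.8, -0.0, 0.6]
grip_width: 0.853
gripper_force: 0.0
```

{"fn": "play_rows", "kwargs": {"series": [{"x": 0, "y": 0, "z": 0.004, "yaw": 0, "jaw": 0.7}, {"x": 0, "y": 0, "z": 0.003, "yaw": 0, "jaw": 0.7}, {"x": 0, "y": 0, "z": 0.002, "yaw": 0, "jaw": 0.7}, {"x": 0, "y": 0, "z": 0, "yaw": 0, "jaw": 0.7}, {"x": 0, "y": 0, "z": 0, "yaw": 0, "jaw": 0.7}]}}

```text
t: 4.62
tool_pos: [557.8, -301.2, 38.4]
tool_rot: [[-1.0, -0.0, 0.0], [-0.0, 1.0, -0.0], [-0.0, -0.0, -1.0]]
ft_force: [-0.4, -0.1, -0.5]
grip_width: 0.85
gripper_force: 0.0
```

{"fn": "play_rows", "kwargs": {"series": [{"x": 0, "y": 0, "z": 0.001, "yaw": 0, "jaw": 0.7}, {"x": 0, "y": 0, "z": 0.001, "yaw": 0, "jaw": 0.7}, {"x": 0, "y": 0, "z": 0, "yaw": 0, "jaw": 0.7}, {"x": 0, "y": 0, "z": 0, "yaw": 0, "jaw": 0.7}, {"x": 0, "y": 0, "z": 0, "yaw": 0, "jaw": 0.7}]}}

```text
t: 5.03
tool_pos: [557.7, -301.1, 36.4]
tool_rot: [[-1.0, -0.0, 0.0], [-0.0, 1.0, 0.0], [-0.0, 0.0, -1.0]]
ft_force: [0.4, -0.7, -0.6]
grip_width: 0.848
gripper_force: 0.0
```

{"fn": "play_rows", "kwargs": {"series": [{"x": 0, "y": 0, "z": 0.001, "yaw": 0, "jaw": 0.7}, {"x": 0, "y": 0, "z": 0, "yaw": 0, "jaw": 0.7}, {"x": 0, "y": 0, "z": 0, "yaw": 0, "jaw": 0.7}, {"x": 0, "y": 0, "z": 0, "yaw": 0, "jaw": 0.7}, {"x": 0, "y": 0, "z": 0, "yaw": 0, "jaw": 0.7}]}}

```text
t: 5.45
tool_pos: [557.7, -301.1, 35.3]
tool_rot: [[-1.0, -0.0, 0.0], [-0.0, 1.0, 0.0], [-0.0, 0.0, -1.0]]
ft_force: [-0.1, -0.6, -0.9]
grip_width: 0.854
gripper_force: 0.0
```

{"fn": "play_rows", "kwargs": {"series": [{"x": 0, "y": 0, "z": 0.001, "yaw": 0, "jaw": 0.7}, {"x": 0, "y": 0, "z": 0, "yaw": 0, "jaw": 0.7}, {"x": 0, "y": 0, "z": 0, "yaw": 0, "jaw": 0.7}, {"x": 0, "y": 0, "z": 0, "yaw": 0, "jaw": 0.7}, {"x": 0, "y": 0, "z": 0, "yaw": 0, "jaw": 0.7}]}}

```text
t: 5.87
tool_pos: [557.6, -301.1, 34.3]
tool_rot: [[-1.0, -0.0, -0.0], [-0.0, 1.0, 0.0], [0.0, 0.0, -1.0]]
ft_force: [-0.0, 0.0, -0.3]
grip_width: 0.849
gripper_force: 0.0
```

{"fn": "play_rows", "kwargs": {"series": [{"x": 0, "y": 0, "z": 0, "yaw": 0, "jaw": 0.6}, {"x": 0, "y": 0, "z": 0, "yaw": 0, "jaw": 0.55}, {"x": 0, "y": 0, "z": 0, "yaw": 0, "jaw": 0.5}, {"x": 0, "y": 0, "z": 0, "yaw": 0, "jaw": 0.47}, {"x": 0, "y": 0, "z": 0, "yaw": 0, "jaw": 0.44}]}}

```text
t: 6.28
tool_pos: [557.7, -301.2, 34.4]
tool_rot: [[-1.0, -0.0, 0.0], [-0.0, 1.0, -0.0], [-0.0, -0.0, -1.0]]
ft_force: [-1.1, -0.0, 1.0]
grip_width: 0.716
gripper_force: 0.2
```

{"fn": "play_rows", "kwargs": {"series": [{"x": 0, "y": 0, "z": 0, "yaw": 0, "jaw": 0.42}, {"x": 0, "y": 0, "z": 0, "yaw": 0, "jaw": 0.38}, {"x": 0, "y": 0, "z": 0, "yaw": 0, "jaw": 0.3}, {"x": 0, "y": 0, "z": 0, "yaw": 0, "jaw": 0.2}, {"x": 0, "y": 0, "z": 0, "yaw": 0, "jaw": 0.2}]}}

```text
t: 6.7
tool_pos: [558.4, -301.3, 35.1]
tool_rot: [[-1.0, -0.0, 0.002], [-0.0, 1.0, -0.0], [-0.002, -0.0, -1.0]]
ft_force: [0.8, 1.0, 5.8]
grip_width: 0.664
gripper_force: 63.6
```

{"fn": "play_rows", "kwargs": {"series": [{"x": 0, "y": 0, "z": 0, "yaw": 0, "jaw": 0.2}, {"x": 0, "y": 0, "z": 0, "yaw": 0, "jaw": 0.2}, {"x": 0, "y": 0, "z": 0, "yaw": 0, "jaw": 0.2}, {"x": 0, "y": 0, "z": 0, "yaw": 0, "jaw": 0.2}, {"x": 0, "y": 0, "z": 0, "yaw": 0, "jaw": 0.2}]}}

```text
t: 7.12
tool_pos: [558.4, -301.3, 35.1]
tool_rot: [[-1.0, -0.0, 0.002], [-0.0, 1.0, -0.0], [-0.002, -0.0, -1.0]]
ft_force: [1.1, 1.2, 5.5]
grip_width: 0.668
gripper_force: 63.6
```

{"fn": "play_rows", "kwargs": {"series": [{"x": 0, "y": 0, "z": -0.002, "yaw": 0, "jaw": 0.2}, {"x": 0, "y": 0, "z": -0.003, "yaw": 0, "jaw": 0.2}, {"x": 0, "y": 0, "z": -0.005, "yaw": 0, "jaw": 0.2}, {"x": 0, "y": 0, "z": -0.006, "yaw": 0, "jaw": 0.2}, {"x": 0, "y": 0, "z": -0.008, "yaw": 0, "jaw": 0.2}]}}

```text
t: 7.53
tool_pos: [557.2, -300.8, 58.3]
tool_rot: [[-1.0, -0.0, -0.001], [-0.0, 1.0, 0.001], [0.001, 0.001, -1.0]]
ft_force: [0.1, -0.2, 0.2]
grip_width: 0.666
gripper_force: 63.6
```

{"fn": "play_rows", "kwargs": {"series": [{"x": 0, "y": 0, "z": -0.01, "yaw": 0, "jaw": 0.2}, {"x": 0, "y": 0, "z": -0.01, "yaw": 0, "jaw": 0.2}, {"x": 0, "y": 0, "z": -0.01, "yaw": 0, "jaw": 0.2}, {"x": 0, "y": 0, "z": -0.01, "yaw": 0, "jaw": 0.2}, {"x": 0, "y": 0, "z": -0.01, "yaw": 0, "jaw": 0.2}]}}

```text
t: 7.95
tool_pos: [557.9, -301.2, 109.7]
tool_rot: [[-1.0, -0.0, 0.001], [-0.0, 1.0, -0.0], [-0.001, -0.0, -1.0]]
ft_force: [0.4, -0.7, -0.0]
grip_width: 0.667
gripper_force: 63.7
```

{"fn": "play_rows", "kwargs": {"series": [{"x": 0, "y": 0, "z": -0.01, "yaw": 0, "jaw": 0.2}, {"x": 0, "y": 0, "z": -0.01, "yaw": 0, "jaw": 0.2}, {"x": 0, "y": 0, "z": -0.01, "yaw": 0, "jaw": 0.2}, {"x": 0, "y": 0, "z": -0.006, "yaw": 0, "jaw": 0.2}, {"x": 0, "y": 0, "z": 0, "yaw": 0, "jaw": 0.2}]}}

```text
t: 8.37
tool_pos: [558.6, -301.7, 146.3]
tool_rot: [[-1.0, -0.0, 0.003], [-0.0, 1.0, -0.002], [-0.003, -0.002, -1.0]]
ft_force: [-0.2, 0.4, 0.7]
grip_width: 0.661
gripper_force: 63.7
```

```bash
python3 - <<'E'
from h import *
import cv2
S=grab_frame("side")["img"][:,:,::-1]
cv2.imwrite("pics/b2.png",cv2.resize(S[105:185,215:295],(600,600),interpolation=cv2.INTER_CUBIC))
E
```

```text
(no output)
```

View pics/b2.png

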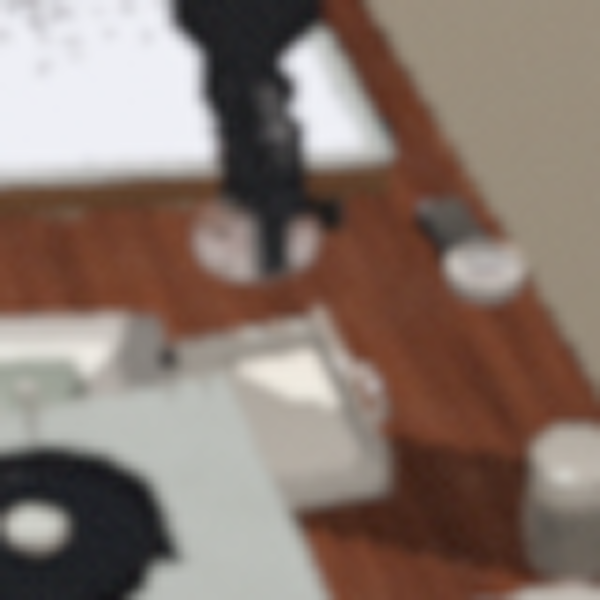

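The dish hangs level in the jaws at (256,240), with the near finger at (270,240). Allowing for perspective, the dish centre is about 2 mm towards -X of the TCP. I'll carry it to the pan.

{"fn": "play_rows", "kwargs": {"series": [{"x": 0.003, "y": 0.01, "z": 0, "yaw": 0, "jaw": 0.2}, {"x": 0.0065, "y": 0.02, "z": 0, "yaw": 0, "jaw": 0.2}, {"x": 0.0095, "y": 0.03, "z": 0, "yaw": 0, "jaw": 0.2}, {"x": 0.0095, "y": 0.03, "z": 0, "yaw": 0, "jaw": 0.2}, {"x": 0.0095, "y": 0.03, "z": 0, "yaw": 0, "jaw": 0.2}]}}

```text
t: 8.83
tool_pos: [518.0, -179.1, 143.1]
tool_rot: [[-1.0, 0.0, -0.002], [0.0, 1.0, 0.001], [0.002, 0.001, -1.0]]
ft_force: [0.5, -0.4, 0.7]
grip_width: 0.664
gripper_force: 63.7
```

{"fn": "play_rows", "kwargs": {"series": [{"x": 0.0095, "y": 0.03, "z": 0, "yaw": 0, "jaw": 0.2}, {"x": 0.0095, "y": 0.03, "z": 0, "yaw": 0, "jaw": 0.2}, {"x": 0.0095, "y": 0.03, "z": 0, "yaw": 0, "jaw": 0.2}, {"x": 0.0095, "y": 0.03, "z": 0, "yaw": 0, "jaw": 0.2}, {"x": 0.0045, "y": 0.014, "z": 0, "yaw": 0, "jaw": 0.2}]}}

```text
t: 9.25
tool_pos: [473.8, -43.3, 143.2]
tool_rot: [[-1.0, -0.003, -0.004], [-0.003, 1.0, 0.002], [0.004, 0.002, -1.0]]
ft_force: [-0.6, -0.2, -0.9]
grip_width: 0.663
gripper_force: 63.7
```

{"fn": "play_rows", "kwargs": {"series": [{"x": 0, "y": 0, "z": 0.006, "yaw": 0, "jaw": 0.2}, {"x": 0, "y": 0, "z": 0.01, "yaw": 0, "jaw": 0.2}, {"x": 0, "y": 0, "z": 0.012, "yaw": 0, "jaw": 0.2}, {"x": 0, "y": 0, "z": 0.01, "yaw": 0, "jaw": 0.2}, {"x": 0, "y": 0, "z": 0.006, "yaw": 0, "jaw": 0.2}]}}

```text
t: 9.67
tool_pos: [475.9, -47.2, 98.5]
tool_rot: [[-1.0, 0.0, -0.002], [0.0, 1.0, 0.0], [0.002, 0.0, -1.0]]
ft_force: [0.2, 0.4, -1.1]
grip_width: 0.67
gripper_force: 63.7
```

{"fn": "play_rows", "kwargs": {"series": [{"x": 0, "y": 0, "z": 0.004, "yaw": 0, "jaw": 0.2}, {"x": 0, "y": 0, "z": 0, "yaw": 0, "jaw": 0.2}, {"x": 0, "y": 0, "z": 0, "yaw": 0, "jaw": 0.2}, {"x": 0, "y": 0, "z": 0, "yaw": 0, "jaw": 0.2}, {"x": 0, "y": 0, "z": 0, "yaw": 0, "jaw": 0.2}]}}

```text
t: 10.08
tool_pos: [477.7, -47.3, 96.8]
tool_rot: [[-1.0, -0.0, 0.001], [-0.0, 1.0, -0.0], [-0.001, -0.0, -1.0]]
ft_force: [-0.7, 0.1, -0.1]
grip_width: 0.667
gripper_force: 63.7
```

```bash
python3 - <<'E'
from h import *
import cv2
S=grab_frame("side")["img"][:,:,::-1];print(read_state()["tool_pos"])
cv2.imwrite("pics/b3.png",cv2.resize(S[140:215,250:350],(800,600),interpolation=cv2.INTER_CUBIC))
E
```

```text
[477.6381684  -47.29834198  96.83662945]
```

View pics/b3.png

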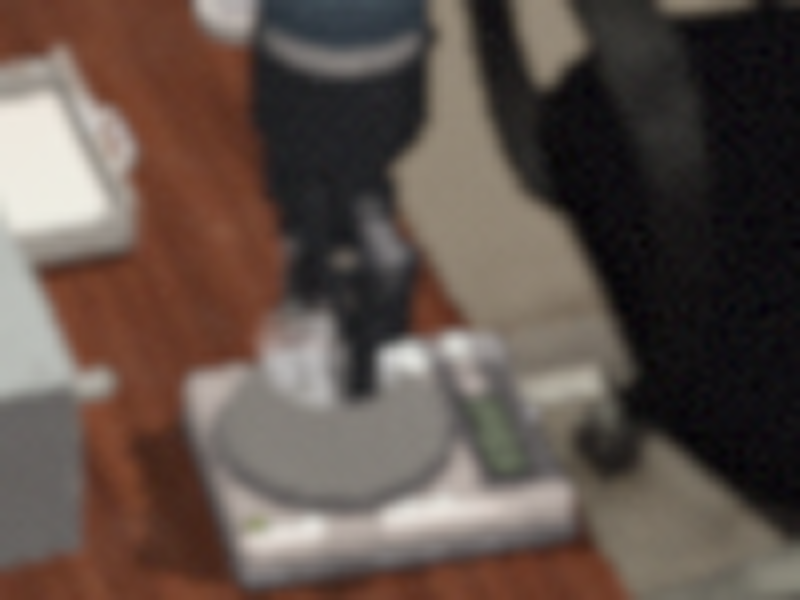

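The side view shows the dish level above the pan: left edge at 258 and near bottom edge at 405. That puts the underside centre at about (332,356). The pan ellipse is centred near (333,425), and the white patch at (405,360) is the jar cap behind. I'll compare the two positions using this one camera.

```bash
python3 - <<'E'
from h import *
S=grab_frame("side");p=lambda u,v:px(u,v,250,140,8)
print(ray(S,p(332,356),74.8),ray(S,p(333,425),42.5),ray(S,p(333,420),42.5))
E
```

```text
[478.2 -48.9  74.8] [479.6 -41.   42.5] [478.5 -44.2  42.5]
```

The top view is nearly vertical here and agrees with the balance's symmetry axis (y about -48). The side estimate is within its edge error, so I'll lower here.

{"fn": "play_rows", "kwargs": {"series": [{"x": 0, "y": 0, "z": 0.005, "yaw": 0, "jaw": 0.2}, {"x": 0, "y": 0, "z": 0.007, "yaw": 0, "jaw": 0.2}, {"x": 0, "y": 0, "z": 0.006, "yaw": 0, "jaw": 0.2}, {"x": 0, "y": 0, "z": 0.005, "yaw": 0, "jaw": 0.2}, {"x": 0, "y": 0, "z": 0.003, "yaw": 0, "jaw": 0.2}]}}

```text
t: 10.6
tool_pos: [476.3, -46.9, 69.1]
tool_rot: [[-1.0, -0.0, -0.002], [-0.0, 1.0, 0.0], [0.002, 0.0, -1.0]]
ft_force: [-0.1, 0.0, 0.2]
grip_width: 0.663
gripper_force: 63.7
```

{"fn": "play_rows", "kwargs": {"series": [{"x": 0, "y": 0, "z": 0.002, "yaw": 0, "jaw": 0.2}, {"x": 0, "y": 0, "z": 0.001, "yaw": 0, "jaw": 0.2}, {"x": 0, "y": 0, "z": 0.001, "yaw": 0, "jaw": 0.2}, {"x": 0, "y": 0, "z": 0, "yaw": 0, "jaw": 0.2}, {"x": 0, "y": 0, "z": 0, "yaw": 0, "jaw": 0.2}]}}

```text
t: 11.02
tool_pos: [477.3, -47.1, 66.4]
tool_rot: [[-1.0, -0.0, 0.0], [-0.0, 1.0, 0.0], [-0.0, 0.0, -1.0]]
ft_force: [0.3, -0.0, 0.7]
grip_width: 0.665
gripper_force: 63.7
```

{"fn": "play_rows", "kwargs": {"series": [{"x": 0, "y": 0, "z": 0.001, "yaw": 0, "jaw": 0.2}, {"x": 0, "y": 0, "z": 0, "yaw": 0, "jaw": 0.2}, {"x": 0, "y": 0, "z": 0, "yaw": 0, "jaw": 0.2}, {"x": 0, "y": 0, "z": 0, "yaw": 0, "jaw": 0.2}, {"x": 0, "y": 0, "z": 0, "yaw": 0, "jaw": 0.2}]}}

```text
t: 11.43
tool_pos: [477.1, -47.1, 65.3]
tool_rot: [[-1.0, -0.0, 0.0], [-0.0, 1.0, 0.0], [-0.0, 0.0, -1.0]]
ft_force: [-1.0, -0.2, 0.1]
grip_width: 0.664
gripper_force: 63.7
```

{"fn": "play_rows", "kwargs": {"series": [{"x": 0, "y": 0, "z": 0.0007, "yaw": 0, "jaw": 0.2}, {"x": 0, "y": 0, "z": 0, "yaw": 0, "jaw": 0.2}, {"x": 0, "y": 0, "z": 0, "yaw": 0, "jaw": 0.2}, {"x": 0, "y": 0, "z": 0, "yaw": 0, "jaw": 0.2}, {"x": 0, "y": 0, "z": 0, "yaw": 0, "jaw": 0.2}]}}

```text
t: 11.85
tool_pos: [477.1, -47.1, 64.6]
tool_rot: [[-1.0, -0.0, -0.0], [-0.0, 1.0, 0.0], [0.0, 0.0, -1.0]]
ft_force: [0.1, -0.1, 0.0]
grip_width: 0.662
gripper_force: 63.7
```

{"fn": "play_rows", "kwargs": {"series": [{"x": 0, "y": 0, "z": 0.0005, "yaw": 0, "jaw": 0.2}, {"x": 0, "y": 0, "z": 0, "yaw": 0, "jaw": 0.2}, {"x": 0, "y": 0, "z": 0, "yaw": 0, "jaw": 0.2}, {"x": 0, "y": 0, "z": 0, "yaw": 0, "jaw": 0.2}, {"x": 0, "y": 0, "z": 0, "yaw": 0, "jaw": 0.2}]}}

```text
t: 12.27
tool_pos: [477.2, -47.1, 64.4]
tool_rot: [[-1.0, -0.0, 0.0], [-0.0, 1.0, -0.0], [-0.0, -0.0, -1.0]]
ft_force: [-2.0, 0.7, 6.3]
grip_width: 0.667
gripper_force: 64.3
```

Contact. Releasing slowly, then rising.

{"fn": "play_rows", "kwargs": {"series": [{"x": 0, "y": 0, "z": 0, "yaw": 0, "jaw": 0.32}, {"x": 0, "y": 0, "z": 0, "yaw": 0, "jaw": 0.36}, {"x": 0, "y": 0, "z": 0, "yaw": 0, "jaw": 0.4}, {"x": 0, "y": 0, "z": 0, "yaw": 0, "jaw": 0.45}, {"x": 0, "y": 0, "z": 0, "yaw": 0, "jaw": 0.5}]}}

```text
t: 12.68
tool_pos: [477.1, -47.1, 63.9]
tool_rot: [[-1.0, -0.0, -0.0], [-0.0, 1.0, 0.0], [0.0, 0.0, -1.0]]
ft_force: [0.6, 0.9, 0.1]
grip_width: 0.746
gripper_force: 0.0
```

{"fn": "play_rows", "kwargs": {"series": [{"x": 0, "y": 0, "z": 0, "yaw": 0, "jaw": 0.6}, {"x": 0, "y": 0, "z": 0, "yaw": 0, "jaw": 0.7}, {"x": 0, "y": 0, "z": 0, "yaw": 0, "jaw": 0.8}, {"x": 0, "y": 0, "z": 0, "yaw": 0, "jaw": 0.8}, {"x": 0, "y": 0, "z": 0, "yaw": 0, "jaw": 0.8}]}}

```text
t: 13.1
tool_pos: [477.1, -47.1, 64.1]
tool_rot: [[-1.0, -0.0, 0.0], [-0.0, 1.0, 0.0], [-0.0, 0.0, -1.0]]
ft_force: [0.6, -0.6, 0.0]
grip_width: 0.898
gripper_force: 0.0
```

{"fn": "play_rows", "kwargs": {"series": [{"x": 0, "y": 0, "z": -0.003, "yaw": 0, "jaw": 0.8}, {"x": 0, "y": 0, "z": -0.006, "yaw": 0, "jaw": 0.8}, {"x": 0, "y": 0, "z": -0.012, "yaw": 0, "jaw": 0.8}, {"x": 0, "y": 0, "z": -0.02, "yaw": 0, "jaw": 0.8}, {"x": 0, "y": 0, "z": -0.025, "yaw": 0, "jaw": 0.8}]}}

```text
t: 13.52
tool_pos: [475.8, -46.8, 130.1]
tool_rot: [[-1.0, -0.0, -0.003], [-0.0, 1.0, 0.001], [0.003, 0.001, -1.0]]
ft_force: [0.6, -0.5, -0.1]
grip_width: 0.905
gripper_force: 0.0
```

{"fn": "play_rows", "kwargs": {"series": [{"x": 0.001, "y": 0.015, "z": 0, "yaw": 0, "jaw": 0.8}, {"x": 0.001, "y": 0.025, "z": 0, "yaw": 0, "jaw": 0.8}, {"x": 0.0015, "y": 0.03, "z": 0, "yaw": 0, "jaw": 0.8}, {"x": 0.0015, "y": 0.03, "z": 0, "yaw": 0, "jaw": 0.8}, {"x": 0.0015, "y": 0.03, "z": 0, "yaw": 0, "jaw": 0.8}]}}

```text
t: 13.93
tool_pos: [470.6, 84.0, 130.9]
tool_rot: [[-1.0, 0.001, 0.001], [0.001, 1.0, 0.0], [-0.001, 0.0, -1.0]]
ft_force: [1.0, -0.0, -0.3]
grip_width: 0.898
gripper_force: 0.0
```

{"fn": "play_rows", "kwargs": {"series": [{"x": 0.0015, "y": 0.03, "z": 0, "yaw": 0, "jaw": 0.8}, {"x": 0.0015, "y": 0.03, "z": 0, "yaw": 0, "jaw": 0.8}, {"x": 0.0015, "y": 0.03, "z": 0, "yaw": 0, "jaw": 0.8}, {"x": 0.0015, "y": 0.025, "z": 0, "yaw": 0, "jaw": 0.8}, {"x": 0.001, "y": 0.0105, "z": 0, "yaw": 0, "jaw": 0.8}]}}

```text
t: 14.35
tool_pos: [463.5, 211.3, 130.8]
tool_rot: [[-1.0, -0.003, 0.001], [-0.003, 1.0, 0.001], [-0.001, 0.001, -1.0]]
ft_force: [-0.4, -0.5, -0.1]
grip_width: 0.897
gripper_force: 0.0
```

{"fn": "play_rows", "kwargs": {"series": [{"x": 0, "y": 0, "z": 0.01, "yaw": 0, "jaw": 0.8}, {"x": 0, "y": 0, "z": 0.015, "yaw": 0, "jaw": 0.8}, {"x": 0, "y": 0, "z": 0.01, "yaw": 0, "jaw": 0.8}, {"x": 0, "y": 0, "z": 0.005, "yaw": 0, "jaw": 0.8}, {"x": 0, "y": 0, "z": 0, "yaw": 0, "jaw": 0.8}]}}

```text
t: 14.77
tool_pos: [462.2, 206.9, 88.4]
tool_rot: [[-1.0, 0.001, -0.003], [0.001, 1.0, -0.001], [0.003, -0.001, -1.0]]
ft_force: [-0.2, -0.4, -0.5]
grip_width: 0.905
gripper_force: 0.0
```

```bash
python3 - <<'E'
from h import *
import cv2
print(np.round(read_state()["tool_pos"],1))
T=grab_frame("top")["img"][:,:,::-1];S=grab_frame("side")["img"][:,:,::-1]
r=lambda a,w,h:cv2.resize(a,(w,h),interpolation=cv2.INTER_CUBIC)
# top pan 50x50 @ 8 ; side pan 50x50 @8 ; side empty dish 100x... 
row1=np.hstack([r(T[195:245,240:290],400,400),r(S[170:220,275:325],400,400)])
row2=np.hstack([r(S[225:270,295:345],222,200),r(T[195:245,160:210],200,200),r(S[130:180,215:285],280,200),np.zeros((200,98,3),np.uint8)])
cv2.imwrite("pics/c.png",np.vstack([row1,row2]))
E
```

```text
[462.2 206.9  88.4]
```

View pics/c.png

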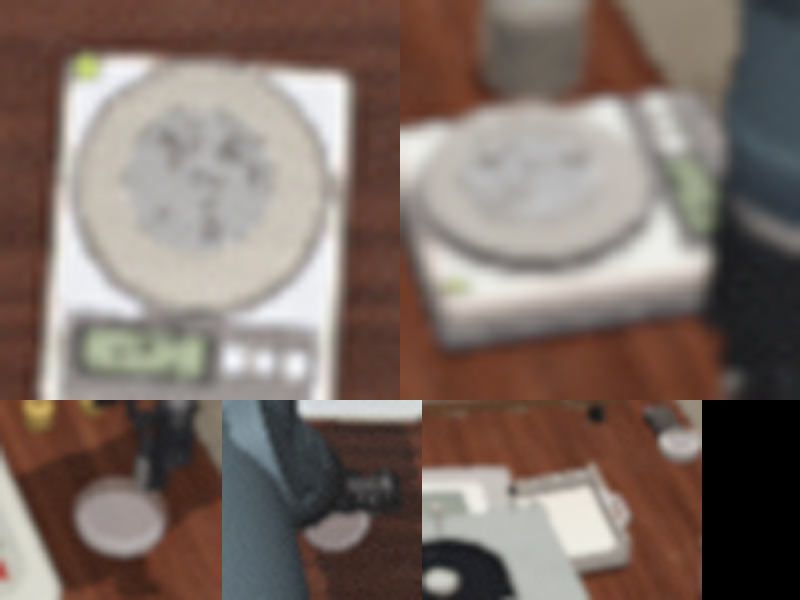

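The pan composite puts the dish centre at (198.5,177) against the pan centre at (201.5,187.5). After parallax the dish sits about 3 mm off the middle, and it is flat, so that is fine. The empty dish, seen at (120,517), and the still-open drawer haven't changed. Next I'll compute the top camera's bias from the placed dish.

```bash
python3 - <<'E'
from h import *
T=grab_frame("top");S=grab_frame("side")
print("placed, top",ray(T,px(198.5,177,240,195,8),50),"side",ray(S,px(531,177,275-50,170,8),50),"pan",ray(T,px(201.5,187.5,240,195,8),42.5))
print("empty side",ray(S,px(120,117,295,225,4.44),7), read_state()["tool_pos"])
E
```

```text
placed, top [478.6 -46.9  50. ] side [481.7 -38.1  50. ] pan [475.3 -48.2  42.5]
empty side [466.  211.4   7. ] [464.14617697 208.08054271  90.67043694]
```

{"fn": "play_rows", "kwargs": {"series": [{"x": 0, "y": 0, "z": 0, "yaw": 0, "jaw": 0.8}, {"x": 0, "y": 0, "z": 0, "yaw": 0, "jaw": 0.8}, {"x": 0, "y": 0, "z": 0, "yaw": 0, "jaw": 0.8}, {"x": 0, "y": 0, "z": 0, "yaw": 0, "jaw": 0.8}, {"x": 0, "y": 0, "z": 0, "yaw": 0, "jaw": 0.8}]}}

```text
t: 15.38
tool_pos: [463.6, 208.5, 90.3]
tool_rot: [[-1.0, -0.0, 0.0], [-0.0, 1.0, 0.0], [-0.0, 0.0, -1.0]]
ft_force: [-0.3, 0.0, -0.3]
grip_width: 0.898
gripper_force: 0.0
```

{"fn": "play_rows", "kwargs": {"series": [{"x": 0, "y": 0, "z": 0.008, "yaw": 0, "jaw": 0.8}, {"x": 0, "y": 0, "z": 0.014, "yaw": 0, "jaw": 0.8}, {"x": 0, "y": 0, "z": 0.014, "yaw": 0, "jaw": 0.8}, {"x": 0, "y": 0, "z": 0.012, "yaw": 0, "jaw": 0.8}, {"x": 0, "y": 0, "z": 0.008, "yaw": 0, "jaw": 0.8}]}}

```text
t: 15.8
tool_pos: [462.6, 208.1, 32.4]
tool_rot: [[-1.0, -0.0, -0.002], [-0.0, 1.0, -0.001], [0.002, -0.001, -1.0]]
ft_force: [0.2, 0.9, 0.2]
grip_width: 0.905
gripper_force: 0.0
```

{"fn": "play_rows", "kwargs": {"series": [{"x": 0, "y": 0, "z": 0.005, "yaw": 0, "jaw": 0.8}, {"x": 0, "y": 0, "z": 0.003, "yaw": 0, "jaw": 0.8}, {"x": 0, "y": 0, "z": 0.002, "yaw": 0, "jaw": 0.8}, {"x": 0, "y": 0, "z": 0, "yaw": 0, "jaw": 0.8}, {"x": 0, "y": 0, "z": 0, "yaw": 0, "jaw": 0.8}]}}

```text
t: 16.22
tool_pos: [464.0, 208.5, 24.5]
tool_rot: [[-1.0, -0.0, 0.001], [-0.0, 1.0, 0.0], [-0.001, 0.0, -1.0]]
ft_force: [-0.9, 0.2, 0.4]
grip_width: 0.901
gripper_force: 0.0
```

{"fn": "play_rows", "kwargs": {"series": [{"x": 0, "y": 0, "z": 0, "yaw": 0, "jaw": 0.6}, {"x": 0, "y": 0, "z": 0, "yaw": 0, "jaw": 0.55}, {"x": 0, "y": 0, "z": 0, "yaw": 0, "jaw": 0.5}, {"x": 0, "y": 0, "z": 0, "yaw": 0, "jaw": 0.47}, {"x": 0, "y": 0, "z": 0, "yaw": 0, "jaw": 0.44}]}}

```text
t: 16.63
tool_pos: [463.7, 208.4, 24.3]
tool_rot: [[-1.0, -0.0, 0.0], [-0.0, 1.0, 0.0], [-0.0, 0.0, -1.0]]
ft_force: [-0.9, -0.4, -0.2]
grip_width: 0.724
gripper_force: 0.0
```

{"fn": "play_rows", "kwargs": {"series": [{"x": 0, "y": 0, "z": 0, "yaw": 0, "jaw": 0.42}, {"x": 0, "y": 0, "z": 0, "yaw": 0, "jaw": 0.38}, {"x": 0, "y": 0, "z": 0, "yaw": 0, "jaw": 0.3}, {"x": 0, "y": 0, "z": 0, "yaw": 0, "jaw": 0.2}, {"x": 0, "y": 0, "z": 0, "yaw": 0, "jaw": 0.2}]}}

```text
t: 17.05
tool_pos: [463.6, 208.2, 25.0]
tool_rot: [[-1.0, 0.0, 0.001], [0.0, 1.0, -0.0], [-0.001, -0.0, -1.0]]
ft_force: [-3.1, -1.5, 9.3]
grip_width: 0.653
gripper_force: 61.6
```

{"fn": "play_rows", "kwargs": {"series": [{"x": 0, "y": 0, "z": -0.002, "yaw": 0, "jaw": 0.2}, {"x": 0, "y": 0, "z": -0.004, "yaw": 0, "jaw": 0.2}, {"x": 0, "y": 0, "z": -0.008, "yaw": 0, "jaw": 0.2}, {"x": 0, "y": 0, "z": -0.012, "yaw": 0, "jaw": 0.2}, {"x": 0, "y": 0, "z": -0.016, "yaw": 0, "jaw": 0.2}]}}

```text
t: 17.47
tool_pos: [462.6, 208.1, 66.1]
tool_rot: [[-1.0, -0.0, -0.002], [-0.0, 1.0, -0.0], [0.002, -0.0, -1.0]]
ft_force: [-0.2, -0.1, 0.1]
grip_width: 0.659
gripper_force: 63.4
```

{"fn": "play_rows", "kwargs": {"series": [{"x": 0, "y": 0, "z": -0.018, "yaw": 0, "jaw": 0.2}, {"x": 0, "y": 0, "z": -0.018, "yaw": 0, "jaw": 0.2}, {"x": 0, "y": 0, "z": -0.018, "yaw": 0, "jaw": 0.2}, {"x": 0, "y": 0, "z": -0.016, "yaw": 0, "jaw": 0.2}, {"x": 0, "y": 0, "z": -0.01, "yaw": 0, "jaw": 0.2}]}}

```text
t: 17.88
tool_pos: [464.4, 208.7, 148.4]
tool_rot: [[-1.0, -0.0, 0.003], [-0.0, 1.0, 0.001], [-0.003, 0.001, -1.0]]
ft_force: [0.6, -0.4, -0.6]
grip_width: 0.657
gripper_force: 63.4
```

{"fn": "play_rows", "kwargs": {"series": [{"x": -0.002, "y": -0.01, "z": 0, "yaw": 0, "jaw": 0.2}, {"x": -0.004, "y": -0.02, "z": 0, "yaw": 0, "jaw": 0.2}, {"x": -0.0064, "y": -0.034, "z": 0, "yaw": 0, "jaw": 0.2}, {"x": -0.0064, "y": -0.034, "z": 0, "yaw": 0, "jaw": 0.2}, {"x": -0.0064, "y": -0.034, "z": 0, "yaw": 0, "jaw": 0.2}]}}

```text
t: 18.3
tool_pos: [488.2, 74.6, 145.2]
tool_rot: [[-1.0, -0.001, -0.001], [-0.001, 1.0, -0.0], [0.001, -0.0, -1.0]]
ft_force: [1.1, -0.5, -0.1]
grip_width: 0.655
gripper_force: 63.5
```

{"fn": "play_rows", "kwargs": {"series": [{"x": -0.0064, "y": -0.034, "z": 0, "yaw": 0, "jaw": 0.2}, {"x": -0.0064, "y": -0.034, "z": 0, "yaw": 0, "jaw": 0.2}, {"x": -0.0064, "y": -0.034, "z": 0, "yaw": 0, "jaw": 0.2}, {"x": -0.0064, "y": -0.034, "z": 0, "yaw": 0, "jaw": 0.2}, {"x": -0.0064, "y": -0.034, "z": 0, "yaw": 0, "jaw": 0.2}]}}

```text
t: 18.72
tool_pos: [519.9, -95.9, 145.0]
tool_rot: [[-1.0, 0.0, -0.002], [0.0, 1.0, 0.0], [0.002, 0.0, -1.0]]
ft_force: [0.8, 0.1, 0.1]
grip_width: 0.652
gripper_force: 63.5
```

{"fn": "play_rows", "kwargs": {"series": [{"x": -0.0064, "y": -0.034, "z": 0, "yaw": 0, "jaw": 0.2}, {"x": -0.0064, "y": -0.034, "z": 0, "yaw": 0, "jaw": 0.2}, {"x": -0.0064, "y": -0.034, "z": 0, "yaw": 0, "jaw": 0.2}, {"x": -0.0064, "y": -0.034, "z": 0, "yaw": 0, "jaw": 0.2}, {"x": -0.0064, "y": -0.034, "z": 0, "yaw": 0, "jaw": 0.2}]}}

```text
t: 19.13
tool_pos: [551.8, -265.8, 144.8]
tool_rot: [[-1.0, 0.0, -0.002], [0.0, 1.0, 0.001], [0.002, 0.001, -1.0]]
ft_force: [1.2, -0.4, -0.6]
grip_width: 0.654
gripper_force: 63.5
```

{"fn": "play_rows", "kwargs": {"series": [{"x": -0.0035, "y": -0.02, "z": 0, "yaw": 0, "jaw": 0.2}, {"x": -0.002, "y": -0.013, "z": 0, "yaw": 0, "jaw": 0.2}, {"x": 0, "y": 0, "z": 0, "yaw": 0, "jaw": 0.2}, {"x": 0, "y": 0, "z": 0, "yaw": 0, "jaw": 0.2}, {"x": 0, "y": 0, "z": 0, "yaw": 0, "jaw": 0.2}]}}

```text
t: 19.55
tool_pos: [557.5, -295.8, 145.2]
tool_rot: [[-1.0, -0.0, -0.002], [-0.0, 1.0, 0.002], [0.002, 0.002, -1.0]]
ft_force: [-0.3, -0.2, -0.2]
grip_width: 0.657
gripper_force: 63.5
```

{"fn": "play_rows", "kwargs": {"series": [{"x": 0, "y": -0.001, "z": 0.008, "yaw": 0, "jaw": 0.2}, {"x": 0, "y": 0, "z": 0.014, "yaw": 0, "jaw": 0.2}, {"x": 0, "y": 0, "z": 0.016, "yaw": 0, "jaw": 0.2}, {"x": 0, "y": 0, "z": 0.014, "yaw": 0, "jaw": 0.2}, {"x": 0, "y": 0, "z": 0.008, "yaw": 0, "jaw": 0.2}]}}

```text
t: 19.97
tool_pos: [557.2, -295.7, 83.8]
tool_rot: [[-1.0, -0.002, -0.003], [-0.002, 1.0, 0.002], [0.003, 0.002, -1.0]]
ft_force: [-1.1, -0.2, 1.1]
grip_width: 0.654
gripper_force: 63.5
```

{"fn": "play_rows", "kwargs": {"series": [{"x": 0, "y": 0, "z": 0.008, "yaw": 0, "jaw": 0.2}, {"x": 0, "y": 0, "z": 0.008, "yaw": 0, "jaw": 0.2}, {"x": 0, "y": 0, "z": 0.008, "yaw": 0, "jaw": 0.2}, {"x": 0, "y": 0, "z": 0.008, "yaw": 0, "jaw": 0.2}, {"x": 0, "y": 0, "z": 0.006, "yaw": 0, "jaw": 0.2}]}}

```text
t: 20.38
tool_pos: [558.4, -297.5, 47.4]
tool_rot: [[-1.0, -0.0, 0.0], [-0.0, 1.0, 0.0], [-0.0, 0.0, -1.0]]
ft_force: [0.2, 0.1, -0.1]
grip_width: 0.652
gripper_force: 63.5
```

{"fn": "play_rows", "kwargs": {"series": [{"x": 0, "y": 0, "z": 0.002, "yaw": 0, "jaw": 0.2}, {"x": 0, "y": 0, "z": 0, "yaw": 0, "jaw": 0.2}, {"x": 0, "y": 0, "z": 0, "yaw": 0, "jaw": 0.2}, {"x": 0, "y": 0, "z": 0, "yaw": 0, "jaw": 0.2}, {"x": 0, "y": 0, "z": 0, "yaw": 0, "jaw": 0.2}]}}

```text
t: 20.8
tool_pos: [558.8, -297.9, 46.7]
tool_rot: [[-1.0, -0.0, 0.001], [-0.0, 1.0, -0.001], [-0.001, -0.001, -1.0]]
ft_force: [-0.7, 0.0, -0.2]
grip_width: 0.656
gripper_force: 63.5
```

{"fn": "play_rows", "kwargs": {"series": [{"x": 0, "y": 0, "z": 0.003, "yaw": 0, "jaw": 0.2}, {"x": 0, "y": 0, "z": 0.003, "yaw": 0, "jaw": 0.2}, {"x": 0, "y": 0, "z": 0.0015, "yaw": 0, "jaw": 0.2}, {"x": 0, "y": 0, "z": 0, "yaw": 0, "jaw": 0.2}, {"x": 0, "y": 0, "z": 0, "yaw": 0, "jaw": 0.2}]}}

```text
t: 21.22
tool_pos: [558.3, -297.6, 38.5]
tool_rot: [[-1.0, -0.0, -0.0], [-0.0, 1.0, 0.0], [0.0, 0.0, -1.0]]
ft_force: [0.0, -0.9, 0.1]
grip_width: 0.655
gripper_force: 63.5
```

{"fn": "play_rows", "kwargs": {"series": [{"x": 0, "y": 0, "z": 0.0005, "yaw": 0, "jaw": 0.2}, {"x": 0, "y": 0, "z": 0.0005, "yaw": 0, "jaw": 0.2}, {"x": 0, "y": 0, "z": 0, "yaw": 0, "jaw": 0.2}, {"x": 0, "y": 0, "z": 0, "yaw": 0, "jaw": 0.2}, {"x": 0, "y": 0, "z": 0, "yaw": 0, "jaw": 0.2}]}}

```text
t: 21.63
tool_pos: [559.0, -297.6, 38.3]
tool_rot: [[-1.0, -0.0, 0.001], [-0.0, 1.0, -0.0], [-0.001, -0.0, -1.0]]
ft_force: [-0.3, 1.6, 5.7]
grip_width: 0.659
gripper_force: 64.2
```

Contact with the drawer floor at the expected height. Releasing to about 70 mm opening, then rising.

{"fn": "play_rows", "kwargs": {"series": [{"x": 0, "y": 0, "z": 0, "yaw": 0, "jaw": 0.32}, {"x": 0, "y": 0, "z": 0, "yaw": 0, "jaw": 0.36}, {"x": 0, "y": 0, "z": 0, "yaw": 0, "jaw": 0.4}, {"x": 0, "y": 0, "z": 0, "yaw": 0, "jaw": 0.45}, {"x": 0, "y": 0, "z": 0, "yaw": 0, "jaw": 0.5}]}}

```text
t: 22.05
tool_pos: [557.9, -297.5, 37.0]
tool_rot: [[-1.0, -0.0, -0.001], [-0.0, 1.0, 0.0], [0.001, 0.0, -1.0]]
ft_force: [-0.0, -0.2, 0.2]
grip_width: 0.751
gripper_force: 0.0
```

{"fn": "play_rows", "kwargs": {"series": [{"x": 0, "y": 0, "z": 0, "yaw": 0, "jaw": 0.58}, {"x": 0, "y": 0, "z": 0, "yaw": 0, "jaw": 0.65}, {"x": 0, "y": 0, "z": 0, "yaw": 0, "jaw": 0.65}, {"x": 0, "y": 0, "z": 0, "yaw": 0, "jaw": 0.65}, {"x": 0, "y": 0, "z": 0, "yaw": 0, "jaw": 0.65}]}}

```text
t: 22.47
tool_pos: [558.3, -297.6, 37.5]
tool_rot: [[-1.0, -0.0, -0.0], [-0.0, 1.0, 0.0], [0.0, 0.0, -1.0]]
ft_force: [-0.1, -0.3, 0.8]
grip_width: 0.827
gripper_force: 0.0
```

{"fn": "play_rows", "kwargs": {"series": [{"x": 0, "y": 0, "z": -0.003, "yaw": 0, "jaw": 0.65}, {"x": 0, "y": 0, "z": -0.006, "yaw": 0, "jaw": 0.65}, {"x": 0, "y": 0, "z": -0.012, "yaw": 0, "jaw": 0.65}, {"x": 0, "y": 0, "z": -0.02, "yaw": 0, "jaw": 0.65}, {"x": 0, "y": 0, "z": -0.025, "yaw": 0, "jaw": 0.65}]}}

```text
t: 22.88
tool_pos: [557.2, -296.8, 103.2]
tool_rot: [[-1.0, -0.0, -0.003], [-0.0, 1.0, 0.002], [0.003, 0.002, -1.0]]
ft_force: [0.5, 0.2, -0.2]
grip_width: 0.827
gripper_force: 0.0
```

{"fn": "play_rows", "kwargs": {"series": [{"x": 0.01, "y": 0, "z": 0, "yaw": 0, "jaw": -1}, {"x": 0.02, "y": 0, "z": 0, "yaw": 0, "jaw": -1}, {"x": 0.025, "y": 0, "z": 0, "yaw": 0, "jaw": -1}, {"x": 0.025, "y": 0, "z": 0, "yaw": 0, "jaw": -1}, {"x": 0.018, "y": 0, "z": 0, "yaw": 0, "jaw": -1}]}}

```text
t: 23.3
tool_pos: [458.6, -297.4, 104.2]
tool_rot: [[-1.0, 0.0, -0.0], [0.0, 1.0, -0.0], [0.0, -0.0, -1.0]]
ft_force: [0.4, -0.4, 0.2]
grip_width: 0.112
gripper_force: 0.0
```

{"fn": "play_rows", "kwargs": {"series": [{"x": 0.01, "y": 0, "z": 0.003, "yaw": 0, "jaw": -1}, {"x": 0, "y": 0, "z": 0.01, "yaw": 0, "jaw": -1}, {"x": 0, "y": 0, "z": 0.012, "yaw": 0, "jaw": -1}, {"x": 0, "y": 0, "z": 0.012, "yaw": 0, "jaw": -1}, {"x": 0, "y": 0, "z": 0.01, "yaw": 0, "jaw": -1}]}}

```text
t: 23.72
tool_pos: [451.0, -297.7, 55.8]
tool_rot: [[-1.0, -0.0, 0.001], [-0.0, 1.0, -0.0], [-0.001, -0.0, -1.0]]
ft_force: [-0.4, -0.1, -0.9]
grip_width: 0.002
gripper_force: 0.0
```

{"fn": "play_rows", "kwargs": {"series": [{"x": 0, "y": 0, "z": 0.008, "yaw": 0, "jaw": -1}, {"x": 0, "y": 0, "z": 0.005, "yaw": 0, "jaw": -1}, {"x": 0, "y": 0, "z": 0.003, "yaw": 0, "jaw": -1}, {"x": 0, "y": 0, "z": 0, "yaw": 0, "jaw": -1}, {"x": 0, "y": 0, "z": 0, "yaw": 0, "jaw": -1}]}}

```text
t: 24.13
tool_pos: [450.6, -297.7, 40.7]
tool_rot: [[-1.0, -0.0, 0.0], [-0.0, 1.0, -0.0], [-0.0, -0.0, -1.0]]
ft_force: [0.6, -0.0, 0.6]
grip_width: -0.003
gripper_force: 0.0
```

```bash
python3 - <<'E'
from h import *
import cv2
f=grab_frame("side");T=grab_frame("top")
print(np.round(read_state()["tool_pos"],1))
g=cv2.cvtColor(f["img"],cv2.COLOR_RGB2GRAY)
# dark-finger silhouette near handle row by row (side view)
for r in range(140,176,2):
    c=np.where(g[r,235:300]<45)[0]+235
    print(r,(c.min(),c.max()) if len(c) else None,end="; ")
R=np.array(f["R"])
for X in[(450,-297,15),(450,-297,20),(496,-297,26),(558,-297,20)]:
    q=R@X+f["t"];print(X,np.round([f["fx"]*q[0]/q[2]+f["cx"],f["fy"]*q[1]/q[2]+f["cy"]],1))
E
```

```text
[ 450.8 -298.    41.1]
140 (np.int64(272), np.int64(277)); 142 (np.int64(272), np.int64(277)); 144 (np.int64(273), np.int64(277)); 146 (np.int64(274), np.int64(279)); 148 (np.int64(274), np.int64(282)); 150 (np.int64(277), np.int64(278)); 152 (np.int64(277), np.int64(277)); 154 (np.int64(277), np.int64(277)); 156 None; 158 (np.int64(280), np.int64(281)); 160 (np.int64(280), np.int64(283)); 162 (np.int64(281), np.int64(284)); 164 (np.int64(270), np.int64(283)); 166 (np.int64(269), np.int64(269)); 168 (np.int64(270), np.int64(271)); 170 None; 172 None; 174 (np.int64(235), np.int64(235)); (450, -297, 15) [276.9 156.3]
(450, -297, 20) [276.9 155.3]
(496, -297, 26) [265.7 156.1]
(558, -297, 20) [250.5 160.2]
```

{"fn": "play_rows", "kwargs": {"series": [{"x": -0.004, "y": 0, "z": 0.002, "yaw": 0, "jaw": -1}, {"x": -0.006, "y": 0, "z": 0.001, "yaw": 0, "jaw": -1}, {"x": -0.006, "y": 0, "z": 0, "yaw": 0, "jaw": -1}, {"x": -0.006, "y": 0, "z": 0, "yaw": 0, "jaw": -1}, {"x": -0.004, "y": 0, "z": 0, "yaw": 0, "jaw": -1}]}}

```text
t: 24.65
tool_pos: [477.6, -297.8, 37.7]
tool_rot: [[-1.0, -0.001, 0.001], [-0.001, 1.0, -0.0], [-0.001, -0.0, -1.0]]
ft_force: [-0.4, -0.2, -0.3]
grip_width: 0.0
gripper_force: 0.0
```

{"fn": "play_rows", "kwargs": {"series": [{"x": -0.002, "y": 0, "z": 0, "yaw": 0, "jaw": -1}, {"x": -0.002, "y": 0, "z": 0, "yaw": 0, "jaw": -1}, {"x": -0.002, "y": 0, "z": 0, "yaw": 0, "jaw": -1}, {"x": -0.002, "y": 0, "z": 0, "yaw": 0, "jaw": -1}, {"x": -0.002, "y": 0, "z": 0, "yaw": 0, "jaw": -1}]}}

```text
t: 25.07
tool_pos: [486.4, -297.5, 37.5]
tool_rot: [[-1.0, -0.0, -0.0], [-0.0, 1.0, 0.0], [0.0, 0.0, -1.0]]
ft_force: [0.1, -1.9, -0.3]
grip_width: 0.001
gripper_force: 0.0
```

{"fn": "play_rows", "kwargs": {"series": [{"x": -0.002, "y": 0, "z": 0, "yaw": 0, "jaw": -1}, {"x": -0.002, "y": 0, "z": 0, "yaw": 0, "jaw": -1}, {"x": -0.002, "y": 0, "z": 0, "yaw": 0, "jaw": -1}, {"x": -0.002, "y": 0, "z": 0, "yaw": 0, "jaw": -1}, {"x": -0.002, "y": 0, "z": 0, "yaw": 0, "jaw": -1}]}}

```text
t: 25.48
tool_pos: [496.5, -297.6, 37.6]
tool_rot: [[-1.0, -0.0, -0.0], [-0.0, 1.0, 0.0], [0.0, 0.0, -1.0]]
ft_force: [0.5, -0.1, -1.3]
grip_width: -0.0
gripper_force: 0.2
```

```bash
python3 - <<'E'
from h import *
import cv2
T=grab_frame("top")["img"]; cv2.imwrite("/tmp/t1.png",T)
print(np.round(read_state()["tool_pos"],1))
for c in(322,326,330,355,358): print(c,T[176:216,c].mean(1).astype(int).tolist())
E
```

```text
[ 497.  -297.7   37.6]
322 [186, 188, 197, 195, 159, 167, 221, 236, 237, 234, 237, 235, 235, 237, 235, 236, 236, 236, 236, 236, 237, 237, 237, 239, 237, 233, 234, 237, 184, 102, 54, 54, 58, 50, 52, 56, 54, 55, 51, 51]
326 [200, 204, 200, 195, 160, 164, 218, 234, 235, 235, 234, 234, 233, 235, 235, 236, 235, 235, 233, 230, 202, 175, 169, 166, 163, 168, 168, 163, 125, 69, 53, 60, 68, 64, 57, 54, 45, 53, 51, 48]
330 [201, 199, 203, 194, 154, 156, 217, 233, 235, 234, 234, 230, 216, 204, 198, 184, 174, 170, 166, 164, 163, 165, 168, 167, 167, 166, 171, 163, 129, 81, 65, 67, 70, 66, 62, 60, 53, 51, 58, 64]
355 [77, 77, 76, 89, 112, 134, 146, 148, 148, 143, 138, 120, 99, 85, 87, 94, 94, 97, 95, 99, 102, 102, 102, 104, 105, 105, 106, 110, 108, 111, 108, 111, 112, 112, 111, 111, 115, 115, 115, 114]
358 [109, 126, 138, 143, 144, 144, 146, 147, 148, 144, 123, 102, 93, 96, 98, 100, 99, 99, 99, 103, 105, 105, 106, 107, 108, 109, 107, 114, 112, 114, 113, 113, 114, 114, 114, 115, 114, 116, 116, 117]
```

The plate edge has moved from row 208.5 to 204.5, about 12 mm, matching the finger contact. I'll keep pushing gently.

{"fn": "play_rows", "kwargs": {"series": [{"x": -0.003, "y": 0, "z": 0, "yaw": 0, "jaw": -1}, {"x": -0.004, "y": 0, "z": 0, "yaw": 0, "jaw": -1}, {"x": -0.005, "y": 0, "z": 0, "yaw": 0, "jaw": -1}, {"x": -0.005, "y": 0, "z": 0, "yaw": 0, "jaw": -1}, {"x": -0.005, "y": 0, "z": 0, "yaw": 0, "jaw": -1}]}}

```text
t: 25.95
tool_pos: [519.0, -297.6, 37.6]
tool_rot: [[-1.0, -0.0, 0.0], [-0.0, 1.0, -0.0], [-0.0, -0.0, -1.0]]
ft_force: [-0.5, -0.3, 0.4]
grip_width: 0.0
gripper_force: 0.2
```

{"fn": "play_rows", "kwargs": {"series": [{"x": -0.005, "y": 0, "z": 0, "yaw": 0, "jaw": -1}, {"x": -0.005, "y": 0, "z": 0, "yaw": 0, "jaw": -1}, {"x": -0.005, "y": 0, "z": 0, "yaw": 0, "jaw": -1}, {"x": -0.005, "y": 0, "z": 0, "yaw": 0, "jaw": -1}, {"x": -0.005, "y": 0, "z": 0, "yaw": 0, "jaw": -1}]}}

```text
t: 26.37
tool_pos: [543.9, -297.6, 37.6]
tool_rot: [[-1.0, -0.0, 0.0], [-0.0, 1.0, 0.0], [-0.0, 0.0, -1.0]]
ft_force: [-0.4, 0.2, 0.3]
grip_width: 0.005
gripper_force: 0.2
```

{"fn": "play_rows", "kwargs": {"series": [{"x": -0.005, "y": 0, "z": 0, "yaw": 0, "jaw": -1}, {"x": -0.005, "y": 0, "z": 0, "yaw": 0, "jaw": -1}, {"x": -0.004, "y": 0, "z": 0, "yaw": 0, "jaw": -1}, {"x": -0.003, "y": 0, "z": 0, "yaw": 0, "jaw": -1}, {"x": -0.002, "y": 0, "z": 0, "yaw": 0, "jaw": -1}]}}

```text
t: 26.78
tool_pos: [562.8, -297.6, 37.6]
tool_rot: [[-1.0, -0.0, 0.0], [-0.0, 1.0, 0.0], [-0.0, 0.0, -1.0]]
ft_force: [-0.4, -0.4, 0.4]
grip_width: -0.002
gripper_force: 0.1
```

{"fn": "play_rows", "kwargs": {"series": [{"x": -0.001, "y": 0, "z": 0, "yaw": 0, "jaw": -1}, {"x": -0.001, "y": 0, "z": 0, "yaw": 0, "jaw": -1}, {"x": -0.001, "y": 0, "z": 0, "yaw": 0, "jaw": -1}, {"x": -0.001, "y": 0, "z": 0, "yaw": 0, "jaw": -1}, {"x": 0, "y": 0, "z": 0, "yaw": 0, "jaw": -1}]}}

```text
t: 27.2
tool_pos: [566.4, -297.6, 37.6]
tool_rot: [[-1.0, -0.0, 0.0], [-0.0, 1.0, 0.0], [-0.0, 0.0, -1.0]]
ft_force: [-0.7, -0.2, 1.0]
grip_width: 0.0
gripper_force: 0.1
```

{"fn": "play_rows", "kwargs": {"series": [{"x": -0.001, "y": 0, "z": 0, "yaw": 0, "jaw": -1}, {"x": -0.001, "y": 0, "z": 0, "yaw": 0, "jaw": -1}, {"x": -0.001, "y": 0, "z": 0, "yaw": 0, "jaw": -1}, {"x": -0.001, "y": 0, "z": 0, "yaw": 0, "jaw": -1}, {"x": -0.001, "y": 0, "z": 0, "yaw": 0, "jaw": -1}]}}

```text
t: 27.62
tool_pos: [571.5, -297.6, 37.6]
tool_rot: [[-1.0, -0.0, 0.0], [-0.0, 1.0, 0.0], [-0.0, 0.0, -1.0]]
ft_force: [0.3, -0.6, 0.4]
grip_width: -0.001
gripper_force: 0.2
```

{"fn": "play_rows", "kwargs": {"series": [{"x": -0.0005, "y": 0, "z": 0, "yaw": 0, "jaw": -1}, {"x": -0.0005, "y": 0, "z": 0, "yaw": 0, "jaw": -1}, {"x": -0.0005, "y": 0, "z": 0, "yaw": 0, "jaw": -1}, {"x": -0.0005, "y": 0, "z": 0, "yaw": 0, "jaw": -1}, {"x": 0, "y": 0, "z": 0, "yaw": 0, "jaw": -1}]}}

```text
t: 28.03
tool_pos: [573.5, -297.6, 37.6]
tool_rot: [[-1.0, -0.0, 0.0], [-0.0, 1.0, 0.0], [-0.0, 0.0, -1.0]]
ft_force: [-0.4, -0.3, 1.0]
grip_width: -0.003
gripper_force: 0.1
```

{"fn": "play_rows", "kwargs": {"series": [{"x": -0.0006, "y": 0, "z": 0, "yaw": 0, "jaw": -1}, {"x": -0.0006, "y": 0, "z": 0, "yaw": 0, "jaw": -1}, {"x": -0.0006, "y": 0, "z": 0, "yaw": 0, "jaw": -1}, {"x": 0, "y": 0, "z": 0, "yaw": 0, "jaw": -1}, {"x": 0, "y": 0, "z": 0, "yaw": 0, "jaw": -1}]}}

```text
t: 28.45
tool_pos: [574.1, -297.6, 37.5]
tool_rot: [[-1.0, 0.0, -0.002], [0.0, 1.0, 0.0], [0.002, 0.0, -1.0]]
ft_force: [-5.9, 0.5, 3.7]
grip_width: 0.005
gripper_force: 2.6
```

{"fn": "play_rows", "kwargs": {"series": [{"x": -0.0006, "y": 0, "z": 0, "yaw": 0, "jaw": -1}, {"x": -0.0006, "y": 0, "z": 0, "yaw": 0, "jaw": -1}, {"x": -0.0006, "y": 0, "z": 0, "yaw": 0, "jaw": -1}, {"x": 0, "y": 0, "z": 0, "yaw": 0, "jaw": -1}, {"x": 0, "y": 0, "z": 0, "yaw": 0, "jaw": -1}]}}

```text
t: 28.87
tool_pos: [574.3, -297.5, 37.4]
tool_rot: [[-1.0, 0.001, -0.005], [0.001, 1.0, -0.0], [0.005, -0.0, -1.0]]
ft_force: [-9.9, -0.9, 6.3]
grip_width: -0.001
gripper_force: 4.7
```

The drawer has stopped at 574, where home was expected (about 575). Backing off and checking.

{"fn": "play_rows", "kwargs": {"series": [{"x": 0.002, "y": 0, "z": 0, "yaw": 0, "jaw": -1}, {"x": 0.004, "y": 0, "z": 0, "yaw": 0, "jaw": -1}, {"x": 0.01, "y": 0, "z": 0, "yaw": 0, "jaw": -1}, {"x": 0.02, "y": 0, "z": 0, "yaw": 0, "jaw": -1}, {"x": 0.025, "y": 0, "z": 0, "yaw": 0, "jaw": -1}]}}

```text
t: 29.28
tool_pos: [517.8, -298.0, 37.9]
tool_rot: [[-1.0, -0.002, 0.004], [-0.002, 1.0, -0.001], [-0.004, -0.001, -1.0]]
ft_force: [0.4, 0.1, -0.1]
grip_width: 0.003
gripper_force: 0.0
```

{"fn": "play_rows", "kwargs": {"series": [{"x": 0.015, "y": 0, "z": -0.01, "yaw": 0, "jaw": -1}, {"x": 0.01, "y": 0, "z": -0.025, "yaw": 0, "jaw": -1}, {"x": 0.01, "y": 0, "z": -0.035, "yaw": 0, "jaw": -1}, {"x": 0.01, "y": 0, "z": -0.035, "yaw": 0, "jaw": -1}, {"x": 0.005, "y": 0, "z": -0.035, "yaw": 0, "jaw": -1}]}}

```text
t: 29.7
tool_pos: [465.3, -297.2, 179.0]
tool_rot: [[-1.0, -0.0, 0.001], [-0.0, 1.0, 0.001], [-0.001, 0.001, -1.0]]
ft_force: [-0.2, -0.5, 0.4]
grip_width: -0.001
gripper_force: 0.0
```

{"fn": "play_rows", "kwargs": {"series": [{"x": 0.0, "y": 0.01, "z": -0.03, "yaw": 0, "jaw": -1}, {"x": 0.0, "y": 0.025, "z": -0.02, "yaw": 0, "jaw": -1}, {"x": 0.0, "y": 0.03, "z": 0, "yaw": 0, "jaw": -1}, {"x": 0.0, "y": 0.03, "z": 0, "yaw": 0, "jaw": -1}, {"x": 0.0, "y": 0.03, "z": 0, "yaw": 0, "jaw": -1}]}}

```text
t: 30.12
tool_pos: [467.1, -171.7, 228.6]
tool_rot: [[-1.0, 0.0, 0.004], [0.0, 1.0, -0.0], [-0.004, -0.0, -1.0]]
ft_force: [-0.5, 0.7, 0.5]
grip_width: -0.005
gripper_force: 0.0
```

{"fn": "play_rows", "kwargs": {"series": [{"x": 0.0, "y": 0.03, "z": 0, "yaw": 0, "jaw": -1}, {"x": 0.0, "y": 0.03, "z": 0, "yaw": 0, "jaw": -1}, {"x": 0.0, "y": 0.015, "z": 0, "yaw": 0, "jaw": -1}, {"x": 0.0, "y": 0, "z": 0, "yaw": 0, "jaw": -1}, {"x": 0.0, "y": 0, "z": 0, "yaw": 0, "jaw": -1}]}}

```text
t: 30.53
tool_pos: [466.6, -97.1, 227.9]
tool_rot: [[-1.0, -0.002, 0.002], [-0.002, 1.0, -0.0], [-0.002, -0.0, -1.0]]
ft_force: [0.8, -1.0, -0.4]
grip_width: -0.003
gripper_force: 0.0
```

```bash
python3 - <<'E'
from h import *
import cv2
f=grab_frame("top");T=f["img"]; s=read_state();print(np.round(s["tool_pos"],1),s["t"],np.round(s["ft_force"],1))
g=cv2.cvtColor(T,cv2.COLOR_RGB2GRAY)
for c in(322,326,338,341,350,355): print(c,g[174:206,c].tolist())
# plate face + handle edge rows expected
R=np.array(f["R"])
for X in[(600,-270,37),(586,-297,28),(600,-297,37),(597,-297,37)]:
    q=R@X+f["t"];print(X,np.round([f["fx"]*q[0]/q[2]+f["cx"],f["fy"]*q[1]/q[2]+f["cy"]],1))
E
```

```text
[466.6 -97.8 227.8] 30.5833 [ 0.6 -0.5 -0.2]
322 [135, 133, 131, 130, 123, 116, 103, 96, 96, 87, 85, 81, 77, 74, 73, 71, 70, 66, 67, 66, 69, 77, 73, 78, 77, 72, 70, 70, 74, 77, 72, 67]
326 [124, 117, 106, 100, 103, 104, 93, 92, 83, 80, 79, 78, 76, 79, 80, 76, 69, 69, 69, 67, 72, 71, 75, 76, 79, 72, 68, 73, 76, 74, 73, 65]
338 [199, 197, 197, 199, 200, 194, 162, 139, 116, 80, 113, 189, 167, 97, 72, 73, 67, 70, 69, 70, 79, 75, 72, 76, 77, 82, 84, 80, 77, 75, 74, 72]
341 [195, 199, 196, 198, 197, 194, 170, 142, 116, 80, 116, 192, 169, 98, 76, 71, 67, 66, 68, 72, 79, 75, 78, 76, 75, 77, 78, 74, 72, 71, 73, 71]
350 [200, 196, 196, 198, 199, 203, 188, 158, 119, 86, 74, 74, 77, 82, 83, 74, 72, 72, 71, 68, 70, 76, 76, 79, 80, 79, 81, 79, 76, 69, 72, 71]
355 [193, 198, 197, 198, 203, 203, 190, 146, 116, 87, 75, 76, 78, 85, 83, 76, 72, 70, 69, 68, 73, 73, 72, 72, 78, 78, 80, 76, 76, 75, 72, 72]
(600, -270, 37) [331.5 181. ]
(586, -297, 28) [339.3 185.7]
(600, -297, 37) [339.6 181. ]
(597, -297, 37) [339.6 181.9]
```

```bash
python3 -c "
from cell import ticket
print(ticket.job_done())"
```

```text
the job is handed in; nothing more can be done
None
```

I handed the job in at about 31 s. The seed dish stands on the balance pan about 3 mm off its middle, the empty dish was set flat in the drawer, and the drawer is pushed fully home, with nothing else on the desk touched as far as the force readings show.

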